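# Hook a dropped bracket out from under a bar guard

## Task

The aluminium bracket has slipped under the fixed bar guard of the drive. Lift the hooked rod off its rest, reach its claw in through the guard's open end and draw the bracket along the bench until all of it is out from under the guard and its leaning front bars, lying flat; then put the rod back in the groove of its rest as it lay before. Never touch the bracket with the hand, only with the rod, and leave the jar, the bottle and the screwdriver where they are.

Things in the scene. Friction and masses are not known exactly. Their poses are not given: they have to be found in the camera images.
- guard: Fixed guard of 6 mm steel bars, 25 mm apart, before a grey gearbox and blue motor. Origin: on the bench, middle of the open end; own y points out of it, x across, z up. Space inside: x = -97 to 97 mm (barred sides, with 4 mm thick foot strips outside, to x = +-133), y = 0 back to -185 mm, 86 mm high under the roof bars, no sill. It is fixed and does not move.
- visor_edge (a point): Middle of the upper edge of the guard's visor: the bars above the opening lean outwards, straight from y = 0, z = 90 mm to this edge at y = 75 mm, z = 200 mm (guard axes), over the full width of the guard.
- bracket_window (a point): Centre of the loose bracket: middle of its window, 5 mm above its underside. It lies flat: an aluminium frame 110 mm (own x) by 76 mm (own y), 10 mm thick, with a window 66 mm (x) by 44 mm (y) right through it, and along each short end an ear 8 mm thick that stands 22 mm above the bench. 0.12 to 0.24 kg.
- hook_grip (a point): Grip place of the loose hooked rod: on the axis of its wooden handle (22 mm wide in x, 18 thick, 92 long), 32 mm below its free end. Axes are the rod's: its steel run lies along y, level when z is up. The handle leans 40 degrees from z: it points up along (0, 0.643, 0.766). Run: 8 mm wide, 16 high, 158 long, its underside 62 mm below this point, its middle 120 mm away in -y. 0.2 kg.
- hook_tip (a point): Middle of the lower end face (8 mm in x, 12 mm in y) of the rod's claw, which points down (-z) at the -y end of the run and reaches 32 mm below the run's underside. In the rod's axes it lies 195 mm in -y and 93.6 mm in -z from hook_grip. A grip of 60 N on the handle holds the rod rigidly.
- rest: Fixed rest of the rod: wooden block 50 x 80 mm, 50 mm high, with a steel groove on top along its own y. Origin: under its centre, on the bench; z up. Groove: floor 50 mm above the bench, 13 mm wide, 18 mm deep, then flaring to about 40 mm at 86 mm height, ends open. The rod's run lies in it, rod axes parallel to the rest's (claw at -y, handle at +y).
- rest_home (a point): Where hook_grip is when the rod lies centred in its rest: in the axes of the rest 120 mm in +y and 112 mm up from its origin.
- jar: Bystander: amber glass jar with steel lid, 64 mm across, 85 mm high; origin under its centre.
- cleaner: Bystander: orange plastic bottle, 64 mm across, 190 mm high; origin under its centre.
- screwdriver: Bystander: screwdriver lying on the bench; origin under its middle.
Things that resemble listed ones, but are neither listed nor needed, are in the scene too. What is shaped like the part that bears hook_grip but pink is not meant.

How it is judged:
On the way, in this order (a step that is already met when the one before it is completed fails the run):
1. the rod is off its rest and its claw is under the guard, through the open end (distance between hook_grip and rest_home above 0.08 m and y of hook_tip in the frame of guard below -0.03 m and z of hook_tip in the frame of guard below 0.08 m), for 0.1 s.
2. the bracket is out from under the guard, lying flat on the bench (y of bracket_window in the frame of guard above 0.11 m and height (world z) of bracket_window below 0.02 m and angle between bracket_window's own z axis and vertical below 0.25 rad), for 0.2 s.
At the end, for the whole second after the job is handed in: The bracket lies flat and still on the bench with its centre at least 110 mm out from the guard's opening; the rod lies still in the groove of its rest, let go, upright and the same way round as before, within 30 mm of its centred place; the jar, bottle and screwdriver have not been moved (y of bracket_window in the frame of guard above 0.11 m and height (world z) of bracket_window below 0.01 m and angle between bracket_window's own z axis and vertical below 0.1 rad and distance between hook_grip and rest_home below 0.03 m and z of hook_grip in the frame of rest between 0.105 and 0.118 m and angle between the z axis of hook_grip and the z axis of rest, either way round below 0.2 rad and angle between the y axis of hook_grip and the y axis of rest, either way round below 0.2 rad and linear speed of each of hookrod, bracket below 0.02 m/s); the robot touches nothing.
It fails at once if the robot itself touches the bracket (contact force between any of the arm, the fingers and bracket above 0.5 N).
It fails at once if the jar is moved by more than 30 mm (distance of jar from where it was at the start of the episode above 0.03 m).
It fails at once if the bottle is moved by more than 30 mm (distance of cleaner from where it was at the start of the episode above 0.03 m).
It fails at once if the screwdriver is moved by more than 30 mm (distance of screwdriver from where it was at the start of the episode above 0.03 m).
It also fails if it takes over 51 s, if anything falls off the work surface, if the arm or the gripper's body presses on something with over 40 N, if the wrist force passes 120 N, or if a joint passes its speed limit or range.

## Robot

A 6-joint arm with a two-finger parallel gripper is mounted at the origin on the work surface. World frame = base frame: x ahead of the robot, y to its left, z up, the work surface at z = 0. Lengths are in m, angles in rad, forces in N, time in s.
With the tool pointing down it reaches from about 0.25 to 0.8 m from the base axis. Payload 8.5 kg.
Tool frame: the origin (TCP) lies at the very end of the fingers, on their centre line; the grasp point (between the pads) lies 19 mm behind it; z points along the fingers, y is the line along which they close (so a half turn about z gives the same grasp; the last joint's range is limited). The gripper opens to 85 mm and grips with 20 to 120 N. Pads are 22 mm wide; open, the fingers measure 114 mm over their backs; the gripper's body (76 mm by 85 mm) begins 54 mm behind the grasp point. The pads swing forward as they close: fully open they stand 13 mm farther back than shut.
Start: joints at [-1.21, 0.238, -0.013, 1.319, 0, 1.571], TCP at [0.185, -0.491, 0.231] pointing down, gripper open.
Joint ranges: [-2.66, 2.66], [-1.03, 1.9], [-1.14, 1.46], [-1.82, 2.27], [-1.45, 1.34], [-3.14, 3.14]. Speed limits (rad/s): [2.22, 2.22, 2.79, 3.14, 3.14, 3.14].

## Interface

Orientations are given as a rotation vector (axis times angle).
In Python, from bench import observe, vision, robot gives the robot as it stands.
- The arm moves only by the tool apply_moves, never from a script. Its argument "deltas" is a list that holds one entry, the list of rows, each a list of 7 numbers: the finger opening in mm, from 0 to 85.4, then the shift along the tool's x, y, z in mm, then the turn, a rotation vector about the tool's x, y, z in rad. In form: [[[grip, tx, ty, tz, rx, ry, rz], ...]]. A call has 1 to 12 rows; each row shifts and turns the commanded pose from where the row before left it, along the tool's axes as they then stand; what a row does not reach is not made up. A row lasts 1/12 s, in which the tool goes at most 41.7 mm and 7.16 degrees, less where a joint would pass 70% of its speed; a pose out of reach is approached as far as the arm can. A call is refused whole if a number of a shift passes 41.7 or a number of a turn 0.125, either way. A call with a gripper value outside its range is refused whole. The fingers move at their own pace and stop on an object; "force" is the grip in N (left out, the last holds). Time passes only in rows, so rows that do not move let the fingers close. It gives the time, the measured TCP pose, the force, the opening and the grip force at its end, in the units of the state.
- observe(): the state, without advancing time (a new reading comes with each control period).
- vision.camera(name): name is "side" or "top" or "wrist"; returns a dict with "frame" (420x560x3 uint8, red, green, blue), "camera_matrix" (3x3 intrinsics, pixels), "k1" (the pictures are not rectified: a ray, as slopes to the right and down, at radius r is drawn at 1 + k1 r^2 times it, then the intrinsics apply), "R" (3x3) and "t" (3): a world point X has camera coordinates R X + t. Camera axes: x right, y down, z forward; pixel columns grow to the right and rows downward; lengths in m; the calibration is good to about 2 mm. A picture is of the moment at which its call begins. There is no depth.
- robot.hand_in(): hands the job in; it is judged then, once.
The state is a dict: "time_s": time; "q": joint angles; "qvel": joint speeds; "effort": joint torques, N m; "ee_pos": TCP position; "tcp_rot": TCP orientation; "contact_force": force on the tool from outside, world axes, zero at the start; "ft_torque": the same for the moment, N m; "finger_gap": finger opening in m; "finger_force": force on a finger pad.
Only numpy, scipy, OpenCV 4.12 (cv2) and the standard library are available. Lean on these libraries where they do the work, as an engineer would, in place of code of your own. Each camera call takes 0.05 s, during which the arm holds its last target. There are 200 camera calls.

## Working session

There is one attempt and no reset: what is moved stays moved. The work goes in short steps, Python scripts to look and compute and a tool call to move; the robot and the scene stay as the last step left them, time stands still between calls to the robot, and variables do not carry over. Pictures are saved under pics/ and viewed, at most 11 in all, crops included, and the job is handed in when it is done.

Besides the shell and the picture viewer there is one more tool, called after "Request:" as name(argument=value, ...) on one line, values as JSON. apply_moves: Moves the arm, as the interface text tells. Its arguments: {"type":"object","properties":{"deltas":{"type":"array","items":{"type":"array","items":{"type":"array","items":{"type":"number"}}}},"force":{"type":"number"}},"required":["deltas"]}

```bash
mkdir -p pics; ls; cat > h.py <<'E'
import numpy as np, cv2
from bench import observe, vision, robot
def snap(n,f=None):
    c=vision.camera(n)
    np.savez(f"{f or n}.npz",**c)
    return c
def load(n): return dict(np.load(f"{n}.npz"))
def ray(c,u,v):
    K=c["camera_matrix"]; d=np.array([(u-K[0,2])/K[0,0],(v-K[1,2])/K[1,1]]); s=d.copy()
    for _ in range(30): s=d/(1+float(c["k1"])*(s@s))
    w=c["R"].T@np.array([s[0],s[1],1]); o=-c["R"].T@c["t"]
    return o,w/np.linalg.norm(w)
def plane(c,u,v,z):
    o,w=ray(c,u,v); return o+w*(z-o[2])/w[2]
def proj(c,X):
    X=np.asarray(X,float); p=c["R"]@X+c["t"]; s=p[:2]/p[2]; s=s*(1+float(c["k1"])*(s@s)); K=c["camera_matrix"]
    return np.array([K[0,0]*s[0]+K[0,2],K[1,1]*s[1]+K[1,2]])
def tri(c1,p1,c2,p2):
    o1,w1=ray(c1,*p1);o2,w2=ray(c2,*p2)
    A=np.stack([w1,-w2],1);s=np.linalg.lstsq(A,o2-o1,rcond=None)[0]
    a=o1+s[0]*w1;b=o2+s[1]*w2
    return (a+b)/2,np.linalg.norm(a-b)
E
python3 - <<'E'
from h import *
for n in("side","top"):
    c=snap(n); cv2.imwrite(f"pics/{n}0.png",cv2.resize(c["frame"][:,:,::-1],(800,600),interpolation=cv2.INTER_CUBIC)); print(n,-c["R"].T@c["t"],c["R"][2])
print(observe())
E
```

```text
pics
side [ 0.258812   -1.16241023  1.22094645] [ 0.13758036  0.72398132 -0.67596057]
top [0.14487232 0.03009131 1.79187947] [ 0.1851557  -0.00603563 -0.98269066]
{'time_s': 0.1, 'q': array([-1.20997399e+00,  2.38746150e-01, -1.41309656e-02,  1.31920469e+00,
        1.35890221e-05,  1.57078926e+00]), 'qvel': array([ 0.00051551, -0.00184128,  0.00242021, -0.00020692,  0.00085032,
       -0.00114493]), 'effort': array([-5.84156933e-04, -5.39718390e+01,  3.46999741e+01,  1.33401874e-02,
       -2.94060055e-05, -3.32373975e-05]), 'ee_pos': array([ 0.18522651, -0.49085991,  0.23074379]), 'tcp_rot': array([-3.08935610e+00, -5.63492355e-01,  3.41174171e-04]), 'contact_force': array([ 0.12372105, -0.06475618, -0.18470929]), 'ft_torque': array([-0.02653633, -0.00098884,  0.01887334]), 'finger_force': 0.0, 'finger_gap': 0.08546799266116242}
```

View pics/side0.png

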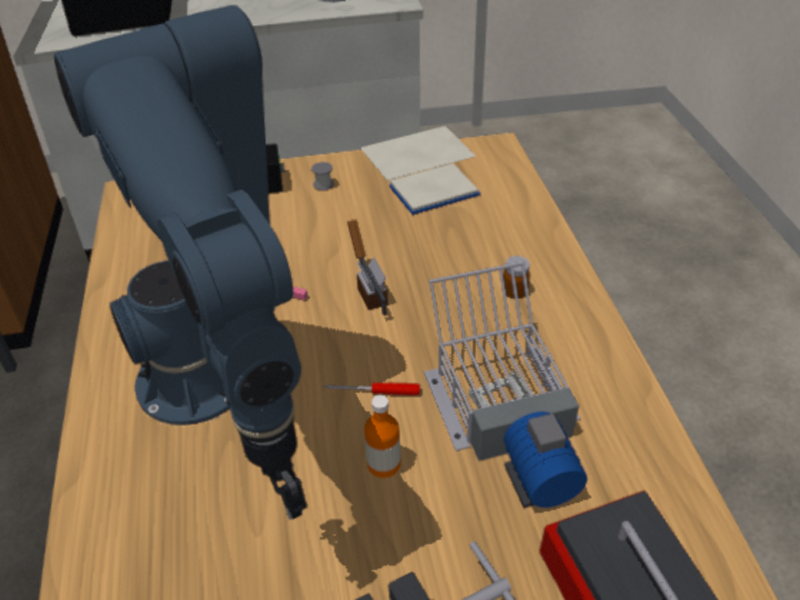

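View pics/top0.png

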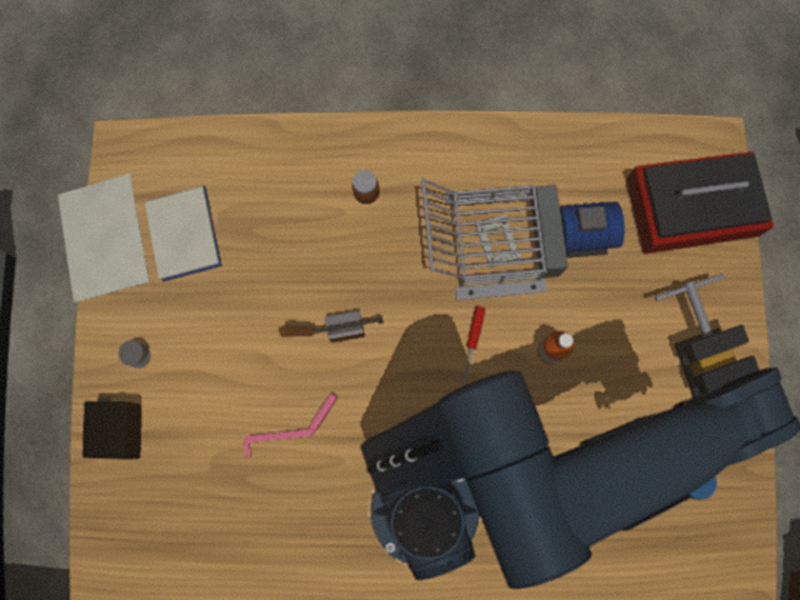

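Side view (800 px): rod handle at (356,238), rest at (372,284), claw at (386,312), guard around (500,370), jar (516,277), screwdriver (385,388), bottle (382,440). Top view: handle at (298,328), rest (345,325), claw (380,319), guard opening facing left (+y) at x≈457, bracket (497,240). 
Candidates for the rod: the brown-handled rod in the rest at top (298,328), and the pink look-alike lying at top (290,430). I choose the brown one, and now check it close up.

```bash
python3 - <<'E'
from h import *
a=load("top")["frame"][110:250,185:405,::-1]; cv2.imwrite("pics/topc.png",cv2.resize(a,(792,504),interpolation=cv2.INTER_CUBIC))
b=load("side")["frame"][145:325,235:415,::-1]; cv2.imwrite("pics/sidec.png",cv2.resize(b,(600,600),interpolation=cv2.INTER_CUBIC))
E
```

```text
(no output)
```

View pics/topc.png

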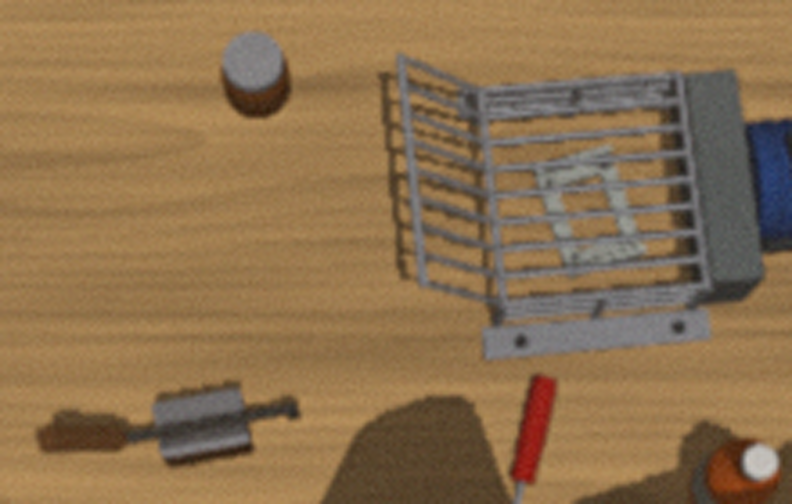

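View pics/sidec.png

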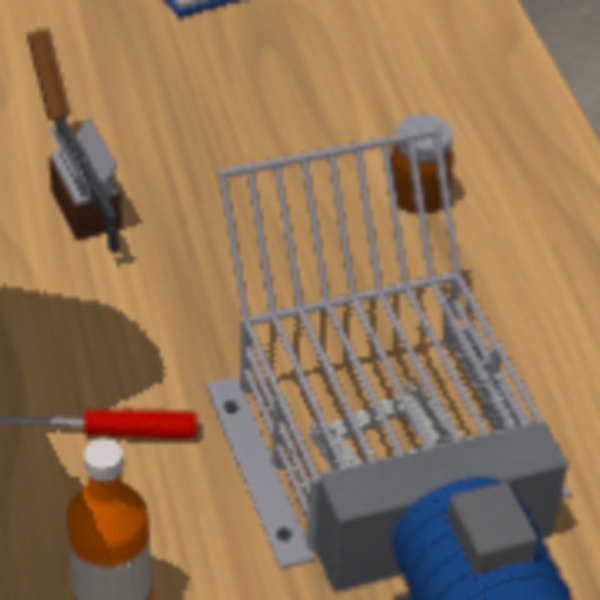

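Close crops: top crop shows the brown handle end at (38,437), run to claw at (290,410), rest flaps 155–250 × 385–460, guard visor edge from (403,57) to (422,284), roof front edge (483,90)–(501,298), bracket ears at about (575,160) and (605,252), window centre about (590,208). Side crop agrees: handle at (48,75), claw at (115,245), visor edge (223,173)–(440,130).

```bash
python3 - <<'E'
from h import *
np.set_printoptions(precision=4,suppress=True)
t,s=load("top"),load("side")
T=lambda u,v:(185+u/3.6,110+v/3.6)
S=lambda u,v:(235+u/3.333,145+v/3.333)
def both(n,a,b): X,e=tri(t,T(*a),s,S(*b)); print(n,X,"gap",round(e,4)); return X
A=both("visor far",(403,57),(440,130));B=both("visor near",(422,284),(223,173))
C=both("roof far",(481,90),(462,278));D=both("roof near",(501,298),(246,320))
both("claw bend",(292,408),(114,245)); both("handle end",(38,437),(40,33))
for n,u,v,z in[("footA",484,330,.004),("footB",709,311,.004),("footC",487,358,.004),("footD",710,336,.004)]: print(n,plane(t,*T(u,v),z))
for n,u,v in[("c1",537,168),("c2",612,150),("c3",644,248),("c4",570,268)]: print(n,plane(t,*T(u,v),.02))
for n,u,v in[("w1",553,187),("w2",607,180),("w3",624,237),("w4",570,243)]: print(n,plane(t,*T(u,v),.01))
print("sidewin",plane(s,*S(383,430),.01))
for n,u,v in[("r1",153,397),("r2",238,383),("r3",251,447),("r4",165,464)]: print(n,plane(t,*T(u,v),.086))
print("jar",plane(t,*T(254,62),.085),"driver",plane(t,*T(543,378),.015),plane(t,*T(523,480),.015))
# masks: brown handle in top & side
for n,c in(("t",t),("s",s)):
    f=cv2.cvtColor(c["frame"],cv2.COLOR_RGB2HSV); m=cv2.inRange(f,(5,110,50),(14,255,150))
    k,l,st,ce=cv2.connectedComponentsWithStats(m)
    for i in range(1,k):
        if st[i,4]>60: print(n,st[i],ce[i])
E
```

```text
visor far [ 0.7158 -0.0059  0.2051] gap 0.008
visor near [ 0.5159 -0.019   0.2024] gap 0.007
roof far [ 0.7241 -0.0794  0.0902] gap 0.0074
roof near [ 0.5243 -0.0925  0.0937] gap 0.0003
claw bend [0.4375 0.0963 0.0275] gap 0.0001
handle end [0.3995 0.3123 0.1319] gap 0.0059
footA [ 0.5136 -0.0823  0.004 ]
footB [ 0.5302 -0.2954  0.004 ]
footC [ 0.4869 -0.0846  0.004 ]
footD [ 0.5061 -0.2954  0.004 ]
c1 [ 0.6661 -0.1348  0.02  ]
c2 [ 0.6836 -0.2068  0.02  ]
c3 [ 0.5876 -0.2335  0.02  ]
c4 [ 0.5688 -0.1631  0.02  ]
w1 [ 0.6502 -0.1505  0.01  ]
w2 [ 0.6569 -0.2022  0.01  ]
w3 [ 0.6009 -0.2164  0.01  ]
w4 [ 0.5954 -0.1649  0.01  ]
sidewin [ 0.6324 -0.1717  0.01  ]
r1 [0.4387 0.2176 0.086 ]
r2 [0.4506 0.1421 0.086 ]
r3 [0.3932 0.1304 0.086 ]
r4 [0.3786 0.2064 0.086 ]
jar [0.7509 0.129  0.085 ] driver [ 0.4655 -0.1355  0.015 ] [ 0.3706 -0.1147  0.015 ]
t [438 108  94  70 601] [463.985  149.3245]
t [246 127  20  15  98] [256.9796 136.3163]
t [326 214  14  31  80] [333.1375 228.8125]
t [196 226  24  10 117] [207.6325 231.2222]
t [380 231  22  22 264] [388.9848 242.4773]
s [   0   24   39  210 3762] [ 13.5784 141.0829]
s [244 155  12  26 145] [249.3172 167.0966]
s [255 288  25  27 401] [266.3915 302.0998]
s [257 322  24  13 109] [268.8349 329.844 ]
s [377 367  19  53  84] [383.2619 392.3095]
```

```bash
cat >> h.py <<'E'
from scipy.spatial.transform import Rotation as Ro
def toolR(yaw,sgn,tilt=np.radians(40)):
    "tool pointing against the handle; yaw = yaw of the rod's axes, sgn: tool y = sgn*rod x"
    y=np.array([-np.sin(yaw),np.cos(yaw),0]); x=np.array([np.cos(yaw),np.sin(yaw),0])
    z=-(y*np.sin(tilt)+np.array([0,0,np.cos(tilt)])); Y=sgn*x
    return np.stack([np.cross(Y,z),Y,z],1)
def plan(p0,R0,p1,R1,N):
    r=Ro.from_matrix(R0.T@R1).as_rotvec()/N
    M=sum(Ro.from_rotvec(r*k).as_matrix() for k in range(N))
    return np.r_[np.linalg.solve(M,R0.T@(p1-p0))*1000,r]
def cur():
    o=observe(); return o["ee_pos"],Ro.from_rotvec(o["tcp_rot"]).as_matrix(),o
E
python3 - <<'E'
from h import *
np.set_printoptions(precision=4,suppress=True)
t,s=load("top"),load("side")
X,e=tri(t,(207.6,231.2),s,(249.3,167.1)); print("handle centre",X,e)
for yaw in(9,10,11):
    y=np.radians(yaw);print("grip est",X+.014*np.array([-np.sin(y)*.643,np.cos(y)*.643,.766]))
p,R,o=cur(); print(R)
for sg in(1,-1):
    R1=toolR(np.radians(10),sg); print(sg,R1.tolist(),Ro.from_matrix(R.T@R1).as_rotvec(), "yaw-turned",Ro.from_matrix((Ro.from_euler('z',1.85).as_matrix()@R).T@R1).as_rotvec())
E
```

```text
handle centre [0.4023 0.2784 0.1052] 0.0028541838805940037
grip est [0.4009 0.2873 0.116 ]
grip est [0.4008 0.2873 0.116 ]
grip est [0.4006 0.2872 0.116 ]
[[ 0.9356  0.3531 -0.0004]
 [ 0.3531 -0.9356  0.0012]
 [ 0.     -0.0013 -1.    ]]
1 [[-0.133022221559489, 0.984807753012208, 0.11161889704894963], [0.7544065067354889, 0.17364817766693033, -0.633022221559489], [-0.6427876096865393, 0.0, -0.766044443118978]] [-0.483  -0.5821 -1.3238] yaw-turned [ 0.1612 -0.685   0.4467]
-1 [[0.133022221559489, -0.984807753012208, 0.11161889704894963], [-0.7544065067354889, -0.17364817766693033, -0.633022221559489], [0.6427876096865393, -0.0, -0.766044443118978]] [-0.6114  0.5072  1.6769] yaw-turned [ 0.9215  0.2169 -2.5331]
```

```bash
python3 - <<'E'
from h import *
np.set_printoptions(precision=3,suppress=True)
p,R,o=cur(); R1=toolR(np.radians(10),1); g=np.array([.398,.289,.113])
rv=Ro.from_matrix(R.T@R1).as_rotvec(); Rm=R@Ro.from_rotvec(rv/2).as_matrix()
A=np.array([.40,-.10,.40]); B=g-.11*R1[:,2]
print(plan(p,R,A,Rm,24),plan(A,Rm,B,R1,24),B)
E
```

```text
[ 16.287  -6.366 -10.342  -0.01   -0.012  -0.028] [20.67  -4.936 -2.592 -0.01  -0.012 -0.028] [0.386 0.359 0.197]
```

Request:
apply_moves(deltas=[[[85,16.3,-6.4,-10.3,-0.01,-0.012,-0.028],[85,16.3,-6.4,-10.3,-0.01,-0.012,-0.028],[85,16.3,-6.4,-10.3,-0.01,-0.012,-0.028],[85,16.3,-6.4,-10.3,-0.01,-0.012,-0.028],[85,16.3,-6.4,-10.3,-0.01,-0.012,-0.028],[85,16.3,-6.4,-10.3,-0.01,-0.012,-0.028],[85,16.3,-6.4,-10.3,-0.01,-0.012,-0.028],[85,16.3,-6.4,-10.3,-0.01,-0.012,-0.028],[85,16.3,-6.4,-10.3,-0.01,-0.012,-0.028],[85,16.3,-6.4,-10.3,-0.01,-0.012,-0.028],[85,16.3,-6.4,-10.3,-0.01,-0.012,-0.028],[85,16.3,-6.4,-10.3,-0.01,-0.012,-0.028]]])

```text
time_s: 1.1
ee_pos: [0.3212, -0.3192, 0.3369]
tcp_rot: [2.812, 1.025, -0.18]
contact_force: [1.1, -0.5, 0.6]
finger_gap: 0.0852
finger_force: 0.0
```

Request:
apply_moves(deltas=[[[85,16.3,-6.4,-10.3,-0.01,-0.012,-0.028],[85,16.3,-6.4,-10.3,-0.01,-0.012,-0.028],[85,16.3,-6.4,-10.3,-0.01,-0.012,-0.028],[85,16.3,-6.4,-10.3,-0.01,-0.012,-0.028],[85,16.3,-6.4,-10.3,-0.01,-0.012,-0.028],[85,16.3,-6.4,-10.3,-0.01,-0.012,-0.028],[85,16.3,-6.4,-10.3,-0.01,-0.012,-0.028],[85,16.3,-6.4,-10.3,-0.01,-0.012,-0.028],[85,16.3,-6.4,-10.3,-0.01,-0.012,-0.028],[85,16.3,-6.4,-10.3,-0.01,-0.012,-0.028],[85,16.3,-6.4,-10.3,-0.01,-0.012,-0.028],[85,16.3,-6.4,-10.3,-0.01,-0.012,-0.028]]])

```text
time_s: 2.1
ee_pos: [0.3977, -0.0979, 0.3999]
tcp_rot: [2.463, 1.413, -0.339]
contact_force: [-0.4, -0.0, 0.2]
finger_gap: 0.085
finger_force: 0.0
```

Request:
apply_moves(deltas=[[[85,20.7,-4.9,-2.6,-0.01,-0.012,-0.028],[85,20.7,-4.9,-2.6,-0.01,-0.012,-0.028],[85,20.7,-4.9,-2.6,-0.01,-0.012,-0.028],[85,20.7,-4.9,-2.6,-0.01,-0.012,-0.028],[85,20.7,-4.9,-2.6,-0.01,-0.012,-0.028],[85,20.7,-4.9,-2.6,-0.01,-0.012,-0.028],[85,20.7,-4.9,-2.6,-0.01,-0.012,-0.028],[85,20.7,-4.9,-2.6,-0.01,-0.012,-0.028],[85,20.7,-4.9,-2.6,-0.01,-0.012,-0.028],[85,20.7,-4.9,-2.6,-0.01,-0.012,-0.028],[85,20.7,-4.9,-2.6,-0.01,-0.012,-0.028],[85,20.7,-4.9,-2.6,-0.01,-0.012,-0.028]]])

```text
time_s: 3.1
ee_pos: [0.4312, 0.142, 0.3173]
tcp_rot: [2.059, 1.728, -0.476]
contact_force: [-0.2, -0.3, -0.1]
finger_gap: 0.0851
finger_force: 0.0
```

```bash
python3 - <<'E'
from h import *
np.set_printoptions(precision=3,suppress=True)
p,R,o=cur(); R1=toolR(np.radians(10),1); g=np.array([.398,.289,.113]); B=g-.11*R1[:,2]
print(o["time_s"],p,o["q"],R,plan(p,R,B,R1,12))
E
```

```text
3.1 [0.431 0.142 0.317] [ 0.607  0.308  0.173  1.764 -0.436  2.426] [[ 0.174  0.985  0.001]
 [ 0.845 -0.149 -0.513]
 [-0.505  0.09  -0.858]] [20.509 -4.351 -2.397 -0.01  -0.012 -0.026]
```

Request:
apply_moves(deltas=[[[85,20.5,-4.35,-2.4,-0.01,-0.012,-0.026],[85,20.5,-4.35,-2.4,-0.01,-0.012,-0.026],[85,20.5,-4.35,-2.4,-0.01,-0.012,-0.026],[85,20.5,-4.35,-2.4,-0.01,-0.012,-0.026],[85,20.5,-4.35,-2.4,-0.01,-0.012,-0.026],[85,20.5,-4.35,-2.4,-0.01,-0.012,-0.026],[85,20.5,-4.35,-2.4,-0.01,-0.012,-0.026],[85,20.5,-4.35,-2.4,-0.01,-0.012,-0.026],[85,20.5,-4.35,-2.4,-0.01,-0.012,-0.026],[85,20.5,-4.35,-2.4,-0.01,-0.012,-0.026],[85,20.5,-4.35,-2.4,-0.01,-0.012,-0.026],[85,20.5,-4.35,-2.4,-0.01,-0.012,-0.026]]])

```text
time_s: 4.1
ee_pos: [0.3863, 0.3588, 0.1976]
tcp_rot: [1.638, 1.946, -0.583]
contact_force: [1.1, -0.1, 0.7]
finger_gap: 0.0851
finger_force: 0.0
```

```bash
python3 - <<'E'
from h import *
np.set_printoptions(precision=3,suppress=True)
p,R,o=cur(); print(p,o["q"])
c=snap("wrist","w1"); cv2.imwrite("pics/w1.png",c["frame"][:,:,::-1])
for g in([.398,.289,.113],): print(proj(c,g))
y=np.radians(10); r=np.array([.415,.174,0]); ax=lambda a,b,z:r+np.array([np.cos(y)*a-np.sin(y)*b,np.sin(y)*a+np.cos(y)*b,z])
print(proj(c,ax(0,.041,.066)),proj(c,ax(0,-.067,.066)))
E
```

```text
[0.386 0.359 0.198] [ 1.005  0.641  0.318  1.795 -0.451  2.533]
[281.044 201.277]
[278.248 202.462] [279.172 243.907]
```

View pics/w1.png

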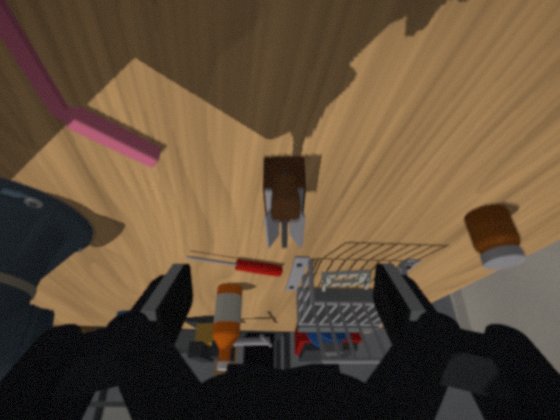

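Wrist view (image down = world up): rest block at cols 265–304, rows 157–190, handle seen end-on at cols ~272–300, rows 190–220, run beyond at col ~284, rows 220–245. It lies about 4 mm further right (+x) than predicted (281 / 278). I view a zoom to fix this.

```bash
python3 - <<'E'
from h import *
np.set_printoptions(precision=4,suppress=True)
c=load("w1"); a=c["frame"][145:260,230:340,::-1]; cv2.imwrite("pics/w1c.png",cv2.resize(a,(550,575),interpolation=cv2.INTER_CUBIC))
E
```

```text
(no output)
```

View pics/w1c.png

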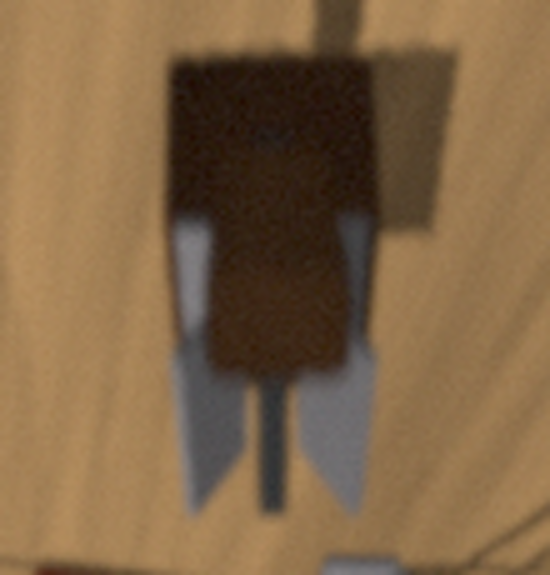

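```bash
python3 - <<'E'
from h import *
np.set_printoptions(precision=4,suppress=True)
c=load("w1")
f=lambda u,v,z:plane(c,230+u/5,145+v/5,z)
E=f(278.5,375,.1433); Fr=f(272,512,.066)
print("handle end",E,"run far",Fr,"block foot",f(170,60,0),f(370,60,0),"flare tips",f(195,513,.086),f(357,513,.086))
d=E[:2]-Fr[:2]; yaw=np.arctan2(-d[0],d[1]); print("yaw",np.degrees(yaw),np.linalg.norm(d),"expect",.120+.032*.643-.009*.766+.079)
y=np.array([-np.sin(yaw),np.cos(yaw)])
g=E[:2]-y*(.032*.643-.009*.766); print("grip",g,"rest centre if home",g-.12*y)
bf=(f(170,60,0)+f(370,60,0))/2; print("rest centre from block",bf[:2]-y*.04)
E
```

```text
handle end [0.3975 0.3111 0.1433] run far [0.436  0.0976 0.066 ] block foot [0.3906 0.2118 0.    ] [0.439  0.2199 0.    ] flare tips [0.4085 0.137  0.086 ] [0.4497 0.1435 0.086 ]
yaw 10.221885584743307 0.21686570793943025 expect 0.21268199999999998
grip [0.3999 0.2976] rest centre if home [0.4212 0.1795]
rest centre from block [0.4219 0.1765]
```

```bash
python3 - <<'E'
from h import *
np.set_printoptions(precision=4,suppress=True)
p,R,o=cur(); R1=toolR(np.radians(10),1); g=np.array([.400,.296,.112])
print(plan(p,R,g+.019*R1[:,2],R1,10),R,R1)
E
```

```text
[ 0.1743  0.3402 12.5259  0.0006 -0.0003 -0.0001] [[-0.1325  0.9842  0.1174]
 [ 0.7563  0.1769 -0.6298]
 [-0.6407  0.0053 -0.7678]] [[-0.133   0.9848  0.1116]
 [ 0.7544  0.1736 -0.633 ]
 [-0.6428  0.     -0.766 ]]
```

Request:
apply_moves(deltas=[[[85,0.2,0.35,12.5,0.0006,0,0],[85,0.2,0.35,12.5,0.0006,0,0],[85,0.2,0.35,12.5,0.0006,0,0],[85,0.2,0.35,12.5,0.0006,0,0],[85,0.2,0.35,12.5,0.0006,0,0],[85,0.2,0.35,12.5,0.0006,0,0],[85,0.2,0.35,12.5,0.0006,0,0],[85,0.2,0.35,12.5,0.0006,0,0],[85,0.2,0.35,12.5,0.0006,0,0],[85,0.2,0.35,12.5,0.0006,0,0],[85,0,0,0,0,0,0]]])

```text
time_s: 5.07
ee_pos: [0.4037, 0.2798, 0.0997]
tcp_rot: [1.644, 1.944, -0.593]
contact_force: [0.5, 0.1, 0.1]
finger_gap: 0.0848
finger_force: 0.0
```

Request:
apply_moves(deltas=[[[0,0,0,0,0,0,0],[0,0,0,0,0,0,0],[0,0,0,0,0,0,0],[0,0,0,0,0,0,0],[0,0,0,0,0,0,0],[0,0,0,0,0,0,0],[0,0,0,0,0,0,0],[0,0,0,0,0,0,0],[0,0,0,0,0,0,0],[0,0,0,0,0,0,0]]], force=70)

```text
time_s: 5.9
ee_pos: [0.4042, 0.2818, 0.1013]
tcp_rot: [1.644, 1.945, -0.588]
contact_force: [-0.9, 2.8, 3.3]
finger_gap: 0.0212
finger_force: 68.5
```

```bash
cat >> h.py <<'E'
def Rz(a): return Ro.from_euler('z',a,degrees=True).as_matrix()
TIP=np.array([0,-.195,-.0936]); HOME=np.array([.400,.2955,.112])
G0=np.array([.623,-.0865,0]); GR=Rz(4.)
GRASP=np.array([.4042,.2818,.1013]),Ro.from_rotvec([1.644,1.945,-.588]).as_matrix()
RR=GRASP[1].T@Rz(10.2); PR=GRASP[1].T@(HOME-GRASP[0])   # rod in tool
def tcp_for_tip(tip,yaw):
    Rr=Rz(yaw); Rt=Rr@RR.T; return tip-Rr@TIP-Rt@PR,Rt
def tip_now():
    p,R,o=cur(); Rr=R@RR; return p+R@PR+Rr@TIP,Rr,o
E
python3 - <<'E'
from h import *
np.set_printoptions(precision=4,suppress=True)
p,R,o=cur(); tip,Rr,_=tip_now(); print(tip,o["q"])
q=tip+[0,0,.085]; a=tcp_for_tip(q,10.2); print("up",plan(p,R,*a,8))
t2=G0+GR@np.array([0,.12,0])+[0,0,.10]; b=tcp_for_tip(t2,4.); print("over",t2,plan(*a,*b,12),b[0])
E
```

```text
[0.4346 0.1037 0.0183] [ 0.9086  0.6127  0.0082  1.473  -0.4942  2.4422]
up [-6.7772  0.0606 -8.1744  0.     -0.      0.    ]
over [0.6146 0.0332 0.1   ] [-5.6453 15.8285  5.1431  0.0058 -0.      0.0069] [0.6037 0.2137 0.1829]
```

Request:
apply_moves(deltas=[[[0,-3,0,-3.6,0,0,0],[0,-7.4,0.1,-8.8,0,0,0],[0,-7.4,0.1,-8.8,0,0,0],[0,-7.4,0.1,-8.8,0,0,0],[0,-7.4,0.1,-8.8,0,0,0],[0,-7.4,0.1,-8.8,0,0,0],[0,-7.4,0.1,-8.8,0,0,0],[0,-7.4,0.1,-8.8,0,0,0],[0,0,0,0,0,0,0]]])

```text
time_s: 6.65
ee_pos: [0.405, 0.2816, 0.1887]
tcp_rot: [1.645, 1.945, -0.585]
contact_force: [-0.1, -0.1, -2.9]
finger_gap: 0.021
finger_force: 68.5
```

Request:
apply_moves(deltas=[[[0,-5.6,15.8,5.1,0.006,0,0.007],[0,-5.6,15.8,5.1,0.006,0,0.007],[0,-5.6,15.8,5.1,0.006,0,0.007],[0,-5.6,15.8,5.1,0.006,0,0.007],[0,-5.6,15.8,5.1,0.006,0,0.007],[0,-5.6,15.8,5.1,0.006,0,0.007],[0,-5.6,15.8,5.1,0.006,0,0.007],[0,-5.6,15.8,5.1,0.006,0,0.007],[0,-5.6,15.8,5.1,0.006,0,0.007],[0,-5.6,15.8,5.1,0.006,0,0.007],[0,-5.6,15.8,5.1,0.006,0,0.007],[0,-5.6,15.8,5.1,0.006,0,0.007]]])

```text
time_s: 7.65
ee_pos: [0.6041, 0.213, 0.1822]
tcp_rot: [1.761, 1.865, -0.633]
contact_force: [-0.5, 0.4, -1.8]
finger_gap: 0.0212
finger_force: 68.8
```

```bash
python3 - <<'E'
from h import *
np.set_printoptions(precision=4,suppress=True)
p,R,o=cur(); tip,Rr,_=tip_now(); print(o["time_s"],tip,Ro.from_matrix(Rr).as_rotvec(),o["q"],o["finger_gap"])
t2=G0+GR@np.array([0,.12,.022]); b=tcp_for_tip(t2,4.); print("down",t2,plan(p,R,*b,6))
w=snap("wrist","w2"); cv2.imwrite("pics/w2.png",w["frame"][:,:,::-1])
print(proj(w,tip)); 
for n in("top","side"):
  c=snap(n,n+"2"); f=c["frame"]; print(n,"tip expected",proj(c,tip),"grip",proj(c,p+R@PR))
  u,v=proj(c,(tip+p)/2).astype(int); v=max(v,75);u=max(u,75); cv2.imwrite(f"{n}2.png",cv2.resize(f[v-75:v+75,u-75:u+75,::-1],(400,400),interpolation=cv2.INTER_CUBIC)); print(u-75,v-75)
cv2.imwrite("pics/c2.png",np.hstack([cv2.imread("top2.png"),cv2.imread("side2.png")]))
E
```

```text
7.65 [0.6142 0.0325 0.0993] [-0.0001  0.0031  0.067 ] [ 0.6038  0.7359  0.4866  1.727  -0.5782  2.2393] 0.021194410005854127
down [0.6146 0.0332 0.022 ] [ 8.3184 -0.0897  9.8401 -0.0007 -0.     -0.    ]
[282.1129 255.5913]
top tip expected [284.9789 165.4844] grip [221.407 162.016]
181 88
side tip expected [327.883  207.3092] grip [310.1144 147.3945]
244 104
```

View pics/c2.png

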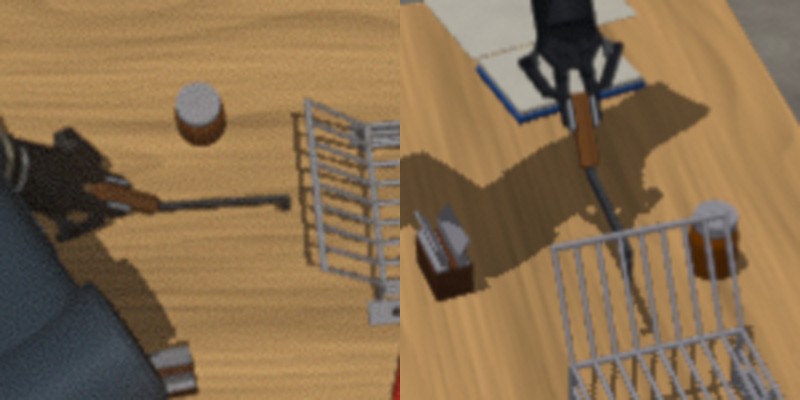

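Picture: rod hangs level in the hand; top half shows the claw end at zoom (284,203) against expected (277,207), side half at about (627,288) against (624,275). So the tip is perhaps 8 mm further in −y than assumed. I measure it.

```bash
python3 - <<'E'
from h import *
np.set_printoptions(precision=4,suppress=True)
t,s=load("top2"),load("side2"); tip,Rr,o=tip_now()
# top: dark run pixels near the line; last column along +u
g=t["frame"].astype(int).sum(2)
for u in range(270,296): 
    col=g[150:180,u]; print(u,150+col.argmin(),col.min(),end=" | ")
print()
g=s["frame"].astype(int).sum(2)
for v in range(185,222,1):
    row=g[v,315:345]; print(v,315+row.argmin(),row.min(),end=" | ")
print()
for n,X in(("run far top",[0,-.201,-.0456]),("tip back",[0,-.201,-.0936]),("tip",TIP),("run start",[0,-.041,-.05])):
    P=tip+Rr@(np.array(X)-TIP); print(n,P,proj(t,P),proj(s,P))
E
```

```text
270 163 145 | 271 164 134 | 272 164 150 | 273 163 149 | 274 164 137 | 275 163 150 | 276 164 146 | 277 163 155 | 278 163 168 | 279 163 163 | 280 163 168 | 281 163 167 | 282 163 132 | 283 163 161 | 284 163 156 | 285 163 151 | 286 164 134 | 287 164 114 | 288 165 117 | 289 165 179 | 290 162 304 | 291 177 334 | 292 150 236 | 293 160 201 | 294 159 183 | 295 159 199 | 
185 322 127 | 186 322 123 | 187 323 132 | 188 323 114 | 189 324 127 | 190 324 171 | 191 320 265 | 192 328 289 | 193 328 219 | 194 328 197 | 195 328 195 | 196 328 182 | 197 328 170 | 198 329 128 | 199 329 108 | 200 329 121 | 201 329 156 | 202 329 155 | 203 330 143 | 204 330 151 | 205 330 159 | 206 330 169 | 207 330 174 | 208 330 164 | 209 330 188 | 210 330 211 | 211 331 211 | 212 331 206 | 213 332 201 | 214 332 206 | 215 332 210 | 216 333 202 | 217 334 202 | 218 334 202 | 219 334 201 | 220 335 206 | 221 335 202 | 
run far top [0.6144 0.0261 0.1469] [286.9546 161.3634] [329.0788 197.0694]
tip back [0.6142 0.0261 0.0989] [286.9592 165.4909] [328.408  208.7586]
tip [0.6139 0.0321 0.0989] [285.1064 165.6242] [327.8003 207.5121]
run start [0.6039 0.1857 0.1425] [236.335  165.4783] [313.4872 167.1556]
```

```bash
sed -i 's/HOME=np.array(.*)$/HOME=np.array([.4013,.288,.112])/' h.py; python3 - <<'E'
from h import *
np.set_printoptions(precision=4,suppress=True)
p,R,o=cur(); tip,Rr,_=tip_now(); print(tip)
a=tcp_for_tip(np.array([.6165,.033,.024]),4.); print("down",plan(p,R,*a,8))
b=tcp_for_tip(np.array([.6265,-.182,.024]),4.); print("in",plan(*a,*b,18),b[0])
E
```

```text
[0.6143 0.0245 0.0989]
down [ 6.784   0.1782  6.5338 -0.0006  0.     -0.0001]
in [-9.2014 -0.172   7.6343  0.      0.      0.    ] [0.6151 0.006  0.1069]
```

Request:
apply_moves(deltas=[[[0,6.8,0.2,6.5,0,0,0],[0,6.8,0.2,6.5,0,0,0],[0,6.8,0.2,6.5,0,0,0],[0,6.8,0.2,6.5,0,0,0],[0,6.8,0.2,6.5,0,0,0],[0,6.8,0.2,6.5,0,0,0],[0,6.8,0.2,6.5,0,0,0],[0,6.8,0.2,6.5,0,0,0],[0,0,0,0,0,0,0]]])

```text
time_s: 8.55
ee_pos: [0.6041, 0.2221, 0.1056]
tcp_rot: [1.759, 1.865, -0.635]
contact_force: [-0.2, 0.8, -2.9]
finger_gap: 0.021
finger_force: 69.1
```

```bash
python3 - <<'E'
from h import *
np.set_printoptions(precision=4,suppress=True)
p,R,o=cur(); tip,Rr,_=tip_now(); print(tip,o["q"])
for n in("top","side"):
  c=snap(n,n+"3"); f=c["frame"]; u,v=proj(c,tip+[0,-.05,0]).astype(int); print(n,"tip expected",proj(c,tip),u-60,v-60)
  cv2.imwrite(f"{n}3.png",cv2.resize(f[v-60:v+60,u-60:u+60,::-1],(400,400),interpolation=cv2.INTER_CUBIC))
cv2.imwrite("pics/c3.png",np.hstack([cv2.imread("top3.png"),cv2.imread("side3.png")]))
b=tcp_for_tip(np.array([.6265,-.182,.024]),4.); print("in",plan(p,R,*b,18),b[0])
E
```

```text
[0.6147 0.034  0.0229] [ 0.6142  0.788   0.3911  1.5868 -0.5742  2.25  ]
top tip expected [284.6143 171.4084] 239 111
side tip expected [326.9904 224.66  ] 270 175
in [-9.2919 -0.107   7.6245 -0.0003  0.      0.0001] [0.6151 0.006  0.1069]
```

View pics/c3.png

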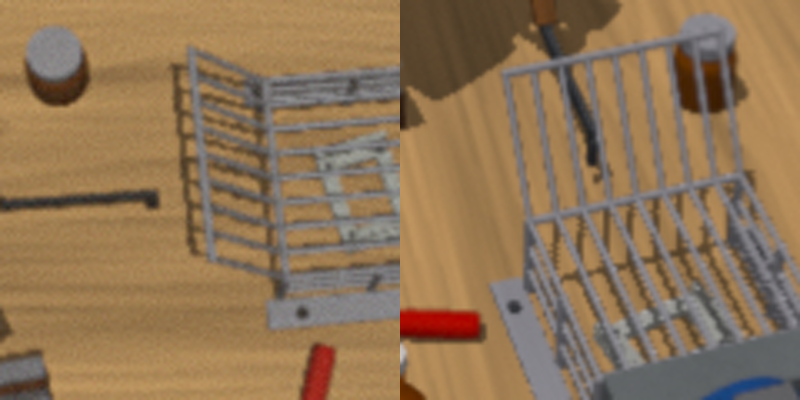

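Claw end at top-crop (152,199) and side (592,162) — matches the expected (152,201)/(590,165); bracket window in line at (365,195).

Request:
apply_moves(deltas=[[[0,-9.3,-0.1,7.6,0,0,0],[0,-9.3,-0.1,7.6,0,0,0],[0,-9.3,-0.1,7.6,0,0,0],[0,-9.3,-0.1,7.6,0,0,0],[0,-9.3,-0.1,7.6,0,0,0],[0,-9.3,-0.1,7.6,0,0,0],[0,-9.3,-0.1,7.6,0,0,0],[0,-9.3,-0.1,7.6,0,0,0],[0,-9.3,-0.1,7.6,0,0,0]]])

```text
time_s: 9.4
ee_pos: [0.6102, 0.113, 0.1089]
tcp_rot: [1.76, 1.865, -0.632]
contact_force: [0.4, -0.2, -1.6]
finger_gap: 0.0214
finger_force: 69.1
```

Request:
apply_moves(deltas=[[[0,-9.3,-0.1,7.6,0,0,0],[0,-9.3,-0.1,7.6,0,0,0],[0,-9.3,-0.1,7.6,0,0,0],[0,-9.3,-0.1,7.6,0,0,0],[0,-9.3,-0.1,7.6,0,0,0],[0,-9.3,-0.1,7.6,0,0,0],[0,-9.3,-0.1,7.6,0,0,0],[0,-9.3,-0.1,7.6,0,0,0],[0,-9.3,-0.1,7.6,0,0,0],[0,0,0,0,0,0,0]]])

```text
time_s: 10.23
ee_pos: [0.6154, 0.0038, 0.1098]
tcp_rot: [1.762, 1.863, -0.633]
contact_force: [-0.6, 0.9, -2.0]
finger_gap: 0.0215
finger_force: 69.1
```

```bash
python3 - <<'E'
from h import *
np.set_printoptions(precision=4,suppress=True)
p,R,o=cur(); tip,Rr,_=tip_now(); print(tip,o["q"],o["contact_force"])
for n in("top","side"):
  c=snap(n,n+"4"); f=c["frame"]; u,v=proj(c,tip).astype(int); print(n,"tip expected",(proj(c,tip)-[u-40,v-40])*5,"win",(proj(c,[.626,-.184,.01])-[u-40,v-40])*5)
  cv2.imwrite(f"{n}4.png",cv2.resize(f[v-40:v+40,u-40:u+40,::-1],(400,400),interpolation=cv2.INTER_CUBIC))
cv2.imwrite("pics/c4.png",np.hstack([cv2.imread("top4.png"),cv2.imread("side4.png")]))
b=tcp_for_tip(np.array([.6265,-.182,.005]),4.); print("down",plan(p,R,*b,4))
E
```

```text
[ 0.6258 -0.1843  0.027 ] [ 0.3191  0.5856  0.0221  1.2169 -0.6655  1.9066] [-0.6198  0.9083 -2.0408]
top tip expected [201.4005 202.4145] win [198.1506 208.7372]
side tip expected [201.677  203.7516] win [199.8429 222.248 ]
down [ 3.937  -0.0506  3.8617 -0.0011  0.0001 -0.0004]
```

View pics/c4.png

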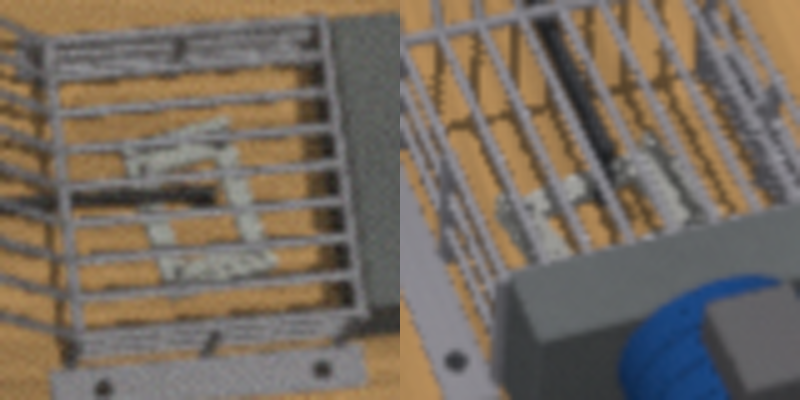

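Claw end at top-crop (205,193), within the window (cols ~157–233): over the opening. Lower it.

Request:
apply_moves(deltas=[[[0,3.9,0,3.9,0,0,0],[0,3.9,0,3.9,0,0,0],[0,3.9,0,3.9,0,0,0],[0,3.9,0,3.9,0,0,0],[0,0,0,0,0,0,0],[0,0,0,0,0,0,0]]])

```text
time_s: 10.83
ee_pos: [0.6153, 0.0085, 0.0869]
tcp_rot: [1.759, 1.866, -0.633]
contact_force: [-0.3, -0.0, -3.0]
finger_gap: 0.0214
finger_force: 69.0
```

```bash
python3 - <<'E'
from h import *
np.set_printoptions(precision=4,suppress=True)
p,R,o=cur(); tip,Rr,_=tip_now(); print(tip,o["q"],o["contact_force"])
e=G0+GR@np.array([.003,.165,0]); e[2]=.004
print("pull",e,plan(p,R,*tcp_for_tip(e,4.),36))
E
```

```text
[ 0.626  -0.1795  0.004 ] [ 0.3262  0.6085 -0.0004  1.1762 -0.664   1.9126] [-0.2729 -0.0361 -3.0048]
pull [0.6145 0.0783 0.004 ] [ 5.5172  0.0917 -4.5775 -0.0001  0.      0.    ]
```

Request:
apply_moves(deltas=[[[0,5.5,0.1,-4.6,0,0,0],[0,5.5,0.1,-4.6,0,0,0],[0,5.5,0.1,-4.6,0,0,0],[0,5.5,0.1,-4.6,0,0,0],[0,5.5,0.1,-4.6,0,0,0],[0,5.5,0.1,-4.6,0,0,0],[0,5.5,0.1,-4.6,0,0,0],[0,5.5,0.1,-4.6,0,0,0],[0,5.5,0.1,-4.6,0,0,0],[0,5.5,0.1,-4.6,0,0,0],[0,5.5,0.1,-4.6,0,0,0],[0,5.5,0.1,-4.6,0,0,0]]])

```text
time_s: 11.83
ee_pos: [0.6117, 0.095, 0.0879]
tcp_rot: [1.76, 1.865, -0.632]
contact_force: [-0.9, -0.8, -1.6]
finger_gap: 0.0213
finger_force: 69.0
```

```bash
python3 - <<'E'
from h import *
np.set_printoptions(precision=4,suppress=True)
p,R,o=cur(); tip,Rr,_=tip_now(); print(tip,o["contact_force"])
e=G0+GR@np.array([.003,.165,0]); e[2]=.004
print("pull",plan(p,R,*tcp_for_tip(e,4.),24))
c=snap("top","top5"); u,v=proj(c,tip).astype(int); cv2.imwrite("pics/c5.png",cv2.resize(c["frame"][v-40:v+40,u-40:u+40,::-1],(400,400),interpolation=cv2.INTER_CUBIC))
E
```

```text
[ 0.6224 -0.0931  0.005 ] [-0.9064 -0.8175 -1.6341]
pull [ 5.53    0.069  -4.5308 -0.0001 -0.     -0.    ]
```

View pics/c5.png

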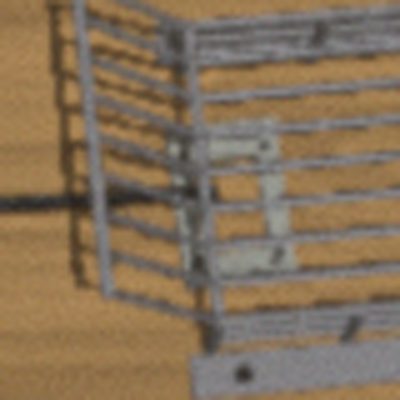

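The bracket follows the claw (frame now at crop cols 170–295, claw at (200,195) against its front bar) and has squared up. Continue pulling.

Request:
apply_moves(deltas=[[[0,5.5,0.1,-4.5,0,0,0],[0,5.5,0.1,-4.5,0,0,0],[0,5.5,0.1,-4.5,0,0,0],[0,5.5,0.1,-4.5,0,0,0],[0,5.5,0.1,-4.5,0,0,0],[0,5.5,0.1,-4.5,0,0,0],[0,5.5,0.1,-4.5,0,0,0],[0,5.5,0.1,-4.5,0,0,0],[0,5.5,0.1,-4.5,0,0,0],[0,5.5,0.1,-4.5,0,0,0],[0,5.5,0.1,-4.5,0,0,0],[0,5.5,0.1,-4.5,0,0,0]]])

```text
time_s: 12.88
ee_pos: [0.6079, 0.1802, 0.0874]
tcp_rot: [1.76, 1.865, -0.632]
contact_force: [0.7, -2.1, -1.7]
finger_gap: 0.021
finger_force: 69.1
```

Request:
apply_moves(deltas=[[[0,5.5,0.1,-4.5,0,0,0],[0,5.5,0.1,-4.5,0,0,0],[0,5.5,0.1,-4.5,0,0,0],[0,5.5,0.1,-4.5,0,0,0],[0,5.5,0.1,-4.5,0,0,0],[0,5.5,0.1,-4.5,0,0,0],[0,5.5,0.1,-4.5,0,0,0],[0,5.5,0.1,-4.5,0,0,0],[0,5.5,0.1,-4.5,0,0,0],[0,5.5,0.1,-4.5,0,0,0],[0,5.5,0.1,-4.5,0,0,0],[0,5.5,0.1,-4.5,0,0,0]]])

```text
time_s: 13.88
ee_pos: [0.6041, 0.2654, 0.0868]
tcp_rot: [1.76, 1.865, -0.632]
contact_force: [0.3, -1.1, -1.4]
finger_gap: 0.0208
finger_force: 69.1
```

```bash
python3 - <<'E'
from h import *
np.set_printoptions(precision=4,suppress=True)
p,R,o=cur(); tip,Rr,_=tip_now(); print(tip,o["contact_force"],GR.T@(tip-G0))
c=snap("top","top6"); f=c["frame"].astype(int)
# pale, unsaturated pixels near the tip = bracket
u,v=proj(c,tip).astype(int); sub=f[v-30:v+30,u-30:u+30]
m=((sub.min(2)>95)&(sub.max(2)-sub.min(2)<35)).astype(np.uint8)
k,l,st,ce=cv2.connectedComponentsWithStats(m)
for i in range(1,k):
  if st[i,4]>15:
    ys,xs=np.where(l==i); r=cv2.minAreaRect(np.stack([xs,ys],1).astype(np.float32)); P=plane(c,r[0][0]+u-30,r[0][1]+v-30,.012); print(st[i],r,P,GR.T@(P-G0))
# back off window wall 8 mm then up
e=tip-GR@np.array([0,.008,0]); a=tcp_for_tip(e,4.); e2=e+[0,0,.10]
print("back",plan(p,R,*a,3),"up",plan(*a,*tcp_for_tip(e2,4.),10))
E
```

```text
[0.6149 0.0774 0.0038] [ 0.3369 -1.1397 -1.3634] [0.0033 0.164  0.0038]
[56  0  4 37 74] ((58.58539962768555, 17.896631240844727), (36.12226486206055, 2.8916773796081543), 84.5596694946289) [ 0.6577 -0.0173  0.012 ] [0.0395 0.0666 0.012 ]
[ 24  15  24  33 443] ((35.64603042602539, 30.690263748168945), (31.396968841552734, 22.350385665893555), 86.18592071533203) [0.6134 0.061  0.012 ] [0.0007 0.1478 0.012 ]
back [-2.0312 -0.1745  1.7126 -0.001  -0.0001 -0.0001] up [-6.3857  0.0479 -7.6955  0.      0.      0.    ]
```

Request:
apply_moves(deltas=[[[0,-2,0,1.7,0,0,0],[0,-2,0,1.7,0,0,0],[0,-2,0,1.7,0,0,0],[0,-6.4,0,-7.7,0,0,0],[0,-6.4,0,-7.7,0,0,0],[0,-6.4,0,-7.7,0,0,0],[0,-6.4,0,-7.7,0,0,0],[0,-6.4,0,-7.7,0,0,0],[0,-6.4,0,-7.7,0,0,0],[0,-6.4,0,-7.7,0,0,0],[0,-6.4,0,-7.7,0,0,0],[0,-6.4,0,-7.7,0,0,0]]])

```text
time_s: 14.93
ee_pos: [0.6043, 0.2568, 0.1779]
tcp_rot: [1.76, 1.865, -0.632]
contact_force: [-0.3, -0.2, -2.7]
finger_gap: 0.0214
finger_force: 69.1
```

```bash
python3 - <<'E'
from h import *
np.set_printoptions(precision=4,suppress=True)
p,R,o=cur(); tip,Rr,_=tip_now(); print(tip)
A=GRASP[0]+[0,0,.086]; print("over",plan(p,R,A,GRASP[1],15))
E
```

```text
[0.6151 0.0687 0.095 ]
over [  1.9782 -13.0811  -2.5148  -0.0048  -0.      -0.0056]
```

Request:
apply_moves(deltas=[[[0,2,-13.1,-2.5,-0.005,0,-0.0055],[0,2,-13.1,-2.5,-0.005,0,-0.0055],[0,2,-13.1,-2.5,-0.005,0,-0.0055],[0,2,-13.1,-2.5,-0.005,0,-0.0055],[0,2,-13.1,-2.5,-0.005,0,-0.0055],[0,2,-13.1,-2.5,-0.005,0,-0.0055],[0,2,-13.1,-2.5,-0.005,0,-0.0055],[0,2,-13.1,-2.5,-0.005,0,-0.0055],[0,2,-13.1,-2.5,-0.005,0,-0.0055],[0,2,-13.1,-2.5,-0.005,0,-0.0055],[0,2,-13.1,-2.5,-0.005,0,-0.0055],[0,2,-13.1,-2.5,-0.005,0,-0.0055]]])

```text
time_s: 15.93
ee_pos: [0.4437, 0.2787, 0.1845]
tcp_rot: [1.667, 1.929, -0.594]
contact_force: [-0.0, 0.5, -1.8]
finger_gap: 0.0209
finger_force: 69.0
```

Request:
apply_moves(deltas=[[[0,2,-13.1,-2.5,-0.005,0,-0.0055],[0,2,-13.1,-2.5,-0.005,0,-0.0055],[0,2,-13.1,-2.5,-0.005,0,-0.0055],[0,0,0,0,0,0,0],[0,0,0,0,0,0,0]]])

```text
time_s: 16.35
ee_pos: [0.4035, 0.2821, 0.186]
tcp_rot: [1.642, 1.945, -0.584]
contact_force: [0.4, 0.3, -2.8]
finger_gap: 0.021
finger_force: 69.2
```

```bash
python3 - <<'E'
from h import *
np.set_printoptions(precision=4,suppress=True)
p,R,o=cur(); print(p)
A=GRASP[0]+[0,0,.035]; print("down1",plan(p,R,A,GRASP[1],6)); print("down2",plan(A,GRASP[1],GRASP[0]+[0,0,.001],GRASP[1],8))
E
```

```text
[0.4035 0.2821 0.186 ]
down1 [ 5.2409  0.0588  6.4204  0.0007  0.     -0.0001]
down2 [ 2.7139 -0.0204  3.2706  0.      0.      0.    ]
```

Request:
apply_moves(deltas=[[[0,5.2,0.1,6.4,0.0007,0,0],[0,5.2,0.1,6.4,0.0007,0,0],[0,5.2,0.1,6.4,0.0007,0,0],[0,5.2,0.1,6.4,0.0007,0,0],[0,5.2,0.1,6.4,0.0007,0,0],[0,5.2,0.1,6.4,0.0007,0,0],[0,0,0,0,0,0,0],[0,0,0,0,0,0,0]]])

```text
time_s: 17.02
ee_pos: [0.4048, 0.2811, 0.1356]
tcp_rot: [1.645, 1.944, -0.591]
contact_force: [0.0, 0.4, -2.2]
finger_gap: 0.0209
finger_force: 69.2
```

```bash
python3 - <<'E'
from h import *
np.set_printoptions(precision=4,suppress=True)
p,R,o=cur(); print(p,GRASP[0],o["contact_force"])
print("down2",plan(p,R,GRASP[0]+[0,0,.001],GRASP[1],8))
E
```

```text
[0.4048 0.2811 0.1356] [0.4042 0.2818 0.1013] [ 0.0401  0.4362 -2.1899]
down2 [ 2.7376 -0.0783  3.1361 -0.0003  0.0001 -0.0001]
```

Request:
apply_moves(deltas=[[[0,2.7,-0.1,3.1,-0.0003,0,0],[0,2.7,-0.1,3.1,-0.0003,0,0],[0,2.7,-0.1,3.1,-0.0003,0,0],[0,2.7,-0.1,3.1,-0.0003,0,0],[0,2.7,-0.1,3.1,-0.0003,0,0],[0,2.7,-0.1,3.1,-0.0003,0,0],[0,2.7,-0.1,3.1,-0.0003,0,0],[0,2.7,-0.1,3.1,-0.0003,0,0],[0,0,0,0,0,0,0],[0,0,0,0,0,0,0]]])

```text
time_s: 17.85
ee_pos: [0.4041, 0.282, 0.103]
tcp_rot: [1.644, 1.944, -0.587]
contact_force: [-0.1, 0.5, -1.8]
finger_gap: 0.0211
finger_force: 69.1
```

Request:
apply_moves(deltas=[[[0,0.7,0,0.8,0,0,0],[0,0.7,0,0.8,0,0,0],[0,0,0,0,0,0,0],[0,0,0,0,0,0,0]]])

```text
time_s: 18.18
ee_pos: [0.4043, 0.2821, 0.1013]
tcp_rot: [1.644, 1.944, -0.586]
contact_force: [0.7, -0.5, -0.1]
finger_gap: 0.0213
finger_force: 69.4
```

Request:
apply_moves(deltas=[[[30,0,0,0,0,0,0],[50,0,0,0,0,0,0],[85,0,0,0,0,0,0],[85,0,0,0,0,0,0],[85,0,0,0,0,0,0],[85,0,0,0,0,0,0],[85,0,0,0,0,0,0],[85,0,0,0,0,0,0],[85,0,0,0,0,0,0],[85,0,0,0,0,0,0]]])

```text
time_s: 19.02
ee_pos: [0.4042, 0.2821, 0.1011]
tcp_rot: [1.644, 1.944, -0.587]
contact_force: [-0.2, 0.4, 0.1]
finger_gap: 0.0849
finger_force: 0.0
```

Request:
apply_moves(deltas=[[[85,0,0,-12,0,0,0],[85,0,0,-12,0,0,0],[85,0,0,-12,0,0,0],[85,0,0,-12,0,0,0],[85,0,0,-12,0,0,0],[85,0,0,-12,0,0,0],[85,0,0,-12,0,0,0],[85,0,0,-12,0,0,0],[85,0,0,-12,0,0,0],[85,0,0,-12,0,0,0],[85,0,0,-12,0,0,0],[85,0,0,0,0,0,0]]])

```text
time_s: 20.02
ee_pos: [0.3894, 0.3665, 0.2037]
tcp_rot: [1.644, 1.945, -0.584]
contact_force: [0.5, 0.5, -0.0]
finger_gap: 0.0849
finger_force: 0.0
```

```bash
python3 - <<'E'
from h import *
t=snap("top","top7")["frame"]; s=snap("side","side7")["frame"]
a=cv2.resize(t[110:250,185:325,::-1],(400,400)); b=cv2.resize(s[145:285,235:375,::-1],(400,400)); cv2.imwrite("pics/c7.png",np.hstack([a,b]))
for n,c in(("t",load("top7")),("s",load("side7"))):
    f=cv2.cvtColor(c["frame"],cv2.COLOR_RGB2HSV); m=cv2.inRange(f,(5,110,50),(14,255,150))
    k,l,st,ce=cv2.connectedComponentsWithStats(m)
    for i in range(1,k):
        if st[i,4]>60: print(n,st[i],ce[i])
E
```

```text
t [438 106  93  72 609] [464.51067323 146.23973727]
t [247 128  19  15  97] [256.70103093 136.57731959]
t [330 213  10  32  66] [334.66666667 226.21212121]
t [201 225  19  11  87] [210.49425287 230.71264368]
t [380 231  22  22 219] [387.98173516 241.8173516 ]
s [  6 135  20  40  96] [ 16.48958333 155.84375   ]
s [244 154  13  27 165] [249.89090909 167.26666667]
s [  0 197  16  37 307] [  5.38436482 220.03908795]
s [255 287  25  28 340] [268.87941176 302.12352941]
s [257 323  23  11  93] [268.98924731 329.65591398]
s [377 343  74  77 172] [400.90697674 373.56395349]
```

View pics/c7.png

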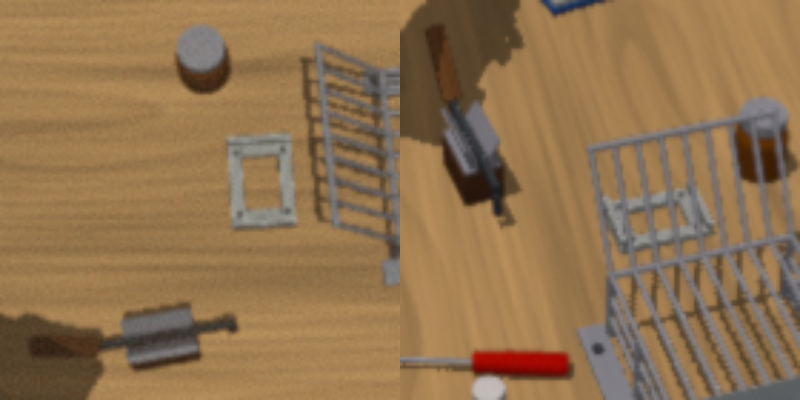

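Top half: the bracket lies flat at (262,182), clear of the visor edge (cols ≥318), and the rod lies in the rest groove with its claw at (230,324). Side half agrees; the jar and screwdriver have not moved and the hand is clear.

```bash
python3 -c "
from bench import robot
print(robot.hand_in())"
```

```text
the job is handed in; nothing more can be done
None
```

The job is handed in at about 20 s: the last camera check shows the bracket flat about 148 mm out from the guard's opening, the rod back in its rest groove and released, and the jar, bottle and screwdriver where they were; the hand-in returned no verdict.

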